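Pump the parts carousel round to the gear wheel

TASK

On the kit-building table stands a round parts dispenser with a ratchet lever. Hold the lever's upright handle and pump it to and fro, one tooth and one pocket per stroke, until the pocket with the small black gear wheel stands at the gate between the two steel posts, then let go. Turn the carousel with the lever only: do not touch the carousel or the gear wheel.

Things in the scene. Friction and masses are not known exactly. Their poses are not given: they have to be found in the camera images.
- dispenser: Fixed base: a black disc 270 mm across, 10 mm thick. Origin on the carousel's upright axle at table height, z up, x from the axle out through the gate: the gap between two steel posts (tops 75 mm high, 124 mm from the axle, 15 degrees either side of x), with a landing tray beyond, to 200 mm. The pocket at the gate is the one centred on x, 78 mm from the axle. Only the lever's handle is taller than 75 mm.
- lever (a joint): Steel lever under the carousel, 0 rest to 0.75 forward stop, counter-clockwise from above. Its upright handle, black, 22 mm round, 52 to 115 mm high, stands 160 mm from the axle, at 2.908 rad + this value from the dispenser's x. Moves with 2 N, stays put. Forward, it turns the carousel from about 0.23 to the stop; back, its pawl drops behind the next tooth below 0.2. A full stroke is one tooth; one that ends short leaves it short.
- carousel: Grey plastic wheel, white pocket floors, 224 mm over its 12 ratchet teeth, with 12 open pockets 30 degrees apart, centred 78 mm from the axle, 38 mm wide; floors 34 mm, walls 48 mm above the table. Three pockets hold a loose part. Origin on the axle at table height, z up. It starts with an empty pocket at the gate and turns counter-clockwise from above, 30 degrees a stroke; it can slip back up to 3 degrees.
- gear_wheel: Black plastic gear wheel lying flat in a pocket: 33 mm across, eight coarse teeth, 12 mm thick with a boss to 18 mm; the only round part. The other two parts, also black, are a straight beam 30 mm long and an L-shaped angle 24 mm long. The three start two, three and four pockets before the gate, in any order. Origin at the centre of its underside, z along its axis.
Things that resemble listed ones, but are neither listed nor needed, are in the scene too. Leave any white look-alike of the gear_wheel alone.

How it is judged:
By the outcome, as a careful person would: the job done as asked, in the order asked, and still so for the second after the job is handed in, with the robot touching nothing.
It also fails if it takes over 58 s, if anything falls off the work surface, if the arm or the gripper's body presses on something with over 40 N, if the wrist force passes 120 N, or if a joint passes its speed limit or range.

ROBOT

A 6-joint arm with a two-finger parallel gripper is mounted at the origin on the work surface. World frame = base frame: x ahead of the robot, y to its left, z up, the work surface at z = 0. Lengths are in m, angles in rad, forces in N, time in s.
With the tool pointing down it reaches from about 0.425 to 0.95 m from the base axis. Payload 3.5 kg.
Tool frame: the origin (TCP) lies at the very end of the fingers, on their centre line; the grasp point (between the pads) lies 19 mm behind it; z points along the fingers, y is the direction in which the jaws open and shut (so a half turn about z gives the same grasp; the last joint's range is limited). The gripper opens to 85 mm and grips with 20 to 120 N. Pads are 22 mm wide; open, the fingers measure 114 mm over their backs; the gripper's body (76 mm by 85 mm) begins 54 mm behind the grasp point. The pads swing forward as they close: fully open they stand 13 mm farther back than shut.
Start: joints at [1.062, 0.286, 1.577, -0, 1.279, -0.15], TCP at [0.237, 0.632, 0.231] pointing down, gripper open.
Joint ranges: [-2.77, 2.77], [-0.9, 2.22], [0.21, 2.48], [-1.53, 4.67], [0.24, 2.81], [-2.84, 2.84]. Speed limits (rad/s): [2.79, 2.79, 3.14, 3.14, 3.14, 3.14].

INTERFACE

Orientations are given as a unit quaternion [x, y, z, w].
In Python, from plant import ctrl, imaging gives the robot as it stands.
- The arm moves only by the shell command python3 -m creep 'ROWS' [OPENING] [FORCE]. ROWS is JSON, one flat list of numbers, 4 for each row, row after row: the shift along the tool's x, y, z in units of 25 mm (1.0 is 25 mm), then the turn about the tool's z in units of 5 degrees (1.0 is 5 degrees). A call has 1 to 20 rows; each row is the pose to reach, as a shift and turn from the pose commanded when the call began, along the tool's axes at that moment; what a row does not reach only later rows make up. A row lasts 1/12 s, in which the tool goes at most 41.7 mm and 7.16 degrees, less where a joint would pass 70% of its speed; a pose out of reach is approached as far as the arm can. A call with a gripper value outside its range is refused whole. OPENING is the closure in counts, from 0 (fully open) to 255 (shut), set as the call begins (- or left out, the last holds). The fingers move at their own pace and stop on an object; FORCE is the grip in N (left out, the last holds). Time passes only in rows, so rows that repeat a pose let the fingers close. It gives the time, the measured TCP pose, the force and the opening at its end, in the units of the state.
- ctrl.get_state(): the state, without advancing time (a new reading comes with each control period).
- imaging.read_camera(name): name is "scene" or "top"; returns the picture (400x640x3 uint8, red, green, blue); there is no depth.
- imaging.camera_info(name): a dict with "intrinsics" (3x3 intrinsics, pixels), "distortion" ([k1, k2, p1, p2, k3] as OpenCV has them; the pictures are not rectified), "origin" and "attitude" of the camera in the world. Camera axes: x right, y down, z forward; pixel columns grow to the right and rows downward; lengths in m; the calibration is good to about 2 mm. A picture is of the moment at which its call begins. camera_info takes no time and is no camera call.
- ctrl.sign_off(): hands the job in, once; it reports no verdict.
Trained networks look in the newest picture that a camera, given by its name, has taken for a name from the list of things; names that differ only in an ending like _2 or _b are one class to them, and where a whole thing is asked for, a point or a joint stands for the part that bears it (a point fixed in the world has none). Each returns a list of dicts, best first, with "p" (0 to 1); they miss things now and then, are a little off and sometimes report something else, mostly with a low value. They report only what shows in the picture. A call takes as long as a camera call. They do not tell look-alikes from the thing itself.
- imaging.silhouettes(camera, name): "mask" (400x640 bool, what is visible of it) and "uv" ([column, row] in pixels, amid what is visible of it).
The state is a dict: "time": time; "qpos": joint angles; "dq": joint speeds; "joint_efforts": joint torques, N m; "eef_pos": TCP position; "tcp_rot": TCP orientation; "contact_force": force on the tool from outside, world axes, zero at the start; "wrist_torque": the same for the moment, N m; "opening": opening from 0.0 (shut) to 1.0 (fully open).
Only numpy, scipy, OpenCV 4.12 (cv2) and the standard library are available. Lean on these libraries where they do the work, as an engineer would, in place of code of your own. Each camera call takes 0.05 s, during which the arm holds its last target.

## Working session

There is one attempt and no reset: what is moved stays moved. The work goes in short steps, Python scripts to look and compute and a shell command to move; the robot and the scene stay as the last step left them, time stands still between calls to the robot, and variables do not carry over. Pictures are saved under pics/ and viewed, and the job is handed in when it is done.

```bash
ls; mkdir -p pics
python3 - <<'E'
from plant import ctrl, imaging
import cv2
for n in ("scene","top"):
    im=imaging.read_camera(n); cv2.imwrite(f"pics/{n}0.png",im[:,:,::-1])
    print(n,imaging.camera_info(n))
print(ctrl.get_state())
E
```

```text
pics
scene {'intrinsics': array([[507.93563712,   0.        , 330.44547085],
       [  0.        , 507.93563712, 197.18913458],
       [  0.        ,   0.        ,   1.        ]]), 'distortion': array([0.00630031, 0.        , 0.        , 0.        , 0.        ]), 'origin': array([ 1.22075168, -0.09337463,  0.55014024]), 'attitude': array([ 0.64723063,  0.6153016 , -0.31676872, -0.31961543])}
top {'intrinsics': array([[470.69790191,   0.        , 320.0757729 ],
       [  0.        , 470.69790191, 201.92111735],
       [  0.        ,   0.        ,   1.        ]]), 'distortion': array([-0.10614631,  0.        ,  0.        ,  0.        ,  0.        ]), 'origin': array([ 0.4638032 , -0.08809349,  0.74897808]), 'attitude': array([-0.69795554,  0.71204697, -0.04582897,  0.06121184])}
{'time': 0.1, 'qpos': array([ 1.06196519e+00,  2.87104576e-01,  1.57805183e+00, -2.72240423e-05,
        1.27860473e+00, -1.49987526e-01]), 'dq': array([-0.00022694, -0.00164407, -0.00358223,  0.00050163, -0.00165569,
        0.00215091]), 'joint_efforts': array([ 1.72905511e-03, -4.07301772e+01, -2.93696237e+01, -1.24588669e-04,
        3.42404630e-03,  1.91505512e-05]), 'eef_pos': array([0.23672712, 0.63148196, 0.23005567]), 'tcp_rot': array([ 1.78456715e-01,  9.83947166e-01, -1.03015969e-03, -3.38404332e-04]), 'contact_force': array([ 0.20033759,  0.04482498, -0.42727465]), 'wrist_torque': array([0.00680277, 0.02304677, 0.02407188]), 'opening': 0.9999034021138195}
```

View pics/scene0.png

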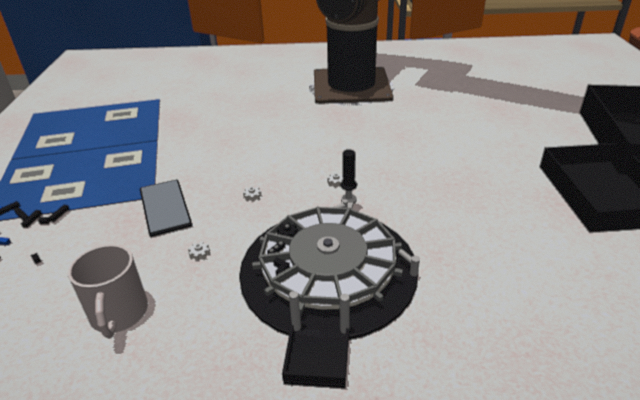

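View pics/top0.png

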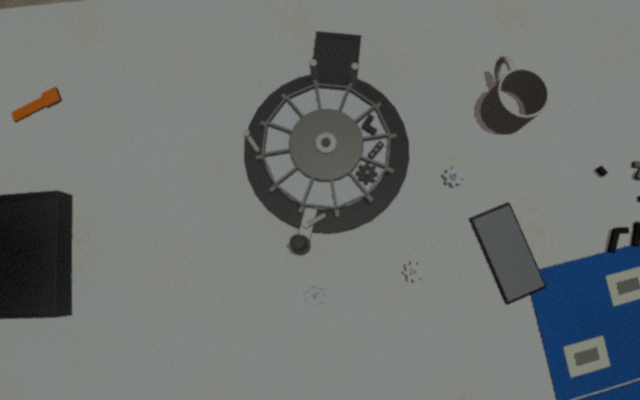

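The scene view shows the dispenser at (328,245) with the handle at (348,170). The top view shows the axle at (326,142), the gate at about (334,65), the handle at (300,243), and black parts at (369,125), (376,150) and (367,173). Next I measure and enlarge.

```bash
cat > h.py <<'E'
from plant import ctrl, imaging
import cv2, numpy as np
from scipy.spatial.transform import Rotation as R
def ray(n,uv):
    c=imaging.camera_info(n)
    p=cv2.undistortPoints(np.array([[uv]],float),c['intrinsics'],c['distortion'])[0,0]
    return np.array(c['origin']),R.from_quat(c['attitude']).apply([p[0],p[1],1])
def atz(n,uv,z):
    o,d=ray(n,uv); return o+d*(z-o[2])/d[2]
def proj(n,P):
    c=imaging.camera_info(n); r=R.from_quat(c['attitude']).inv()
    q=r.apply(np.atleast_2d(P)-c['origin'])
    return cv2.projectPoints(q,np.zeros(3),np.zeros(3),c['intrinsics'],c['distortion'])[0][:,0]
E
python3 - <<'E'
from h import *
im=imaging.read_camera("top"); imaging.read_camera("scene")
cv2.imwrite("pics/crop1.png",cv2.resize(im[20:270,230:430],None,fx=3,fy=3,interpolation=cv2.INTER_CUBIC)[:600,:,::-1])
for cam in("top","scene"):
  for n in("dispenser","lever","carousel","gear_wheel"):
    for r in imaging.silhouettes(cam,n)[:5]:
        ys,xs=np.nonzero(r['mask']); print(cam,n,round(r['p'],2),r['uv'],len(xs),xs.min(),xs.max(),ys.min(),ys.max())
E
```

```text
top dispenser 0.84 [323.1, 144.5] 22289 242 408 32 254
top dispenser 0.7 [303.9, 233.9] 735 290 324 207 253
top lever 0.93 [304.5, 233.8] 768 290 324 207 254
top carousel 0.67 [327.3, 144.3] 12176 257 395 81 215
top gear_wheel 0.83 [415.5, 272.0] 347 402 424 261 282
top gear_wheel 0.71 [454.5, 180.0] 280 443 462 167 187
top gear_wheel 0.62 [365.0, 177.4] 314 356 376 162 184
top gear_wheel 0.59 [311.2, 296.0] 317 306 324 284 306
scene dispenser 0.93 [330.1, 283.1] 22047 239 419 149 388
scene lever 0.95 [347.3, 180.2] 810 334 357 149 208
scene carousel 0.87 [331.0, 256.3] 10828 252 403 207 312
scene gear_wheel 0.87 [196.5, 251.9] 293 189 209 242 260
scene gear_wheel 0.67 [286.0, 229.6] 241 276 297 222 237
scene gear_wheel 0.66 [333.1, 179.3] 178 327 342 174 187
scene gear_wheel 0.55 [253.6, 194.8] 224 243 261 187 201
```

View pics/crop1.png

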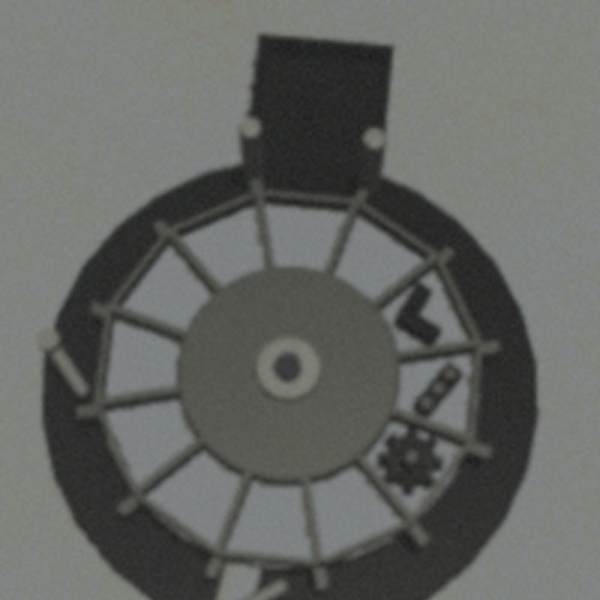

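Gear candidates in the top view: three white look-alikes at (415,272), (454,180) and (311,296), all on the table, and a black one at (367,173) in the carousel. The black one fits the description and the crop confirms it: round and toothed, four pockets before the gate. The L is at two and the beam at three, so it takes 4 strokes.

Run:
```python
from h import *
from scipy.optimize import least_squares
pm=[atz("top",(230+250/3,20+127/3),.075),atz("top",(230+374/3,20+138/3),.075)]
print(pm, np.linalg.norm(pm[0]-pm[1]),"expect",2*.124*np.sin(np.pi/12))
im=imaging.read_camera("top"); g=cv2.GaussianBlur(cv2.cvtColor(im,cv2.COLOR_RGB2GRAY),(0,0),1).astype(float)
c0=atz("top",(325,145),.01)
# radial edge of black disc at z=.01
pts=[]
for a in np.deg2rad(np.arange(0,360,4)):
    rr=np.arange(.12,.15,.0005)
    P=c0+np.c_[rr*np.cos(a),rr*np.sin(a),0*rr]
    uv=proj("top",P).astype(np.float32)
    v=cv2.remap(g.astype(np.float32),uv[:,0].reshape(1,-1),uv[:,1].reshape(1,-1),1)[0]
    d=np.gradient(v); i=d.argmax()
    if d[i]>1: pts.append(P[i,:2])
pts=np.array(pts)
f=least_squares(lambda x:np.hypot(*(pts-x[:2]).T)-x[2],[c0[0],c0[1],.135],loss='soft_l1',f_scale=.001)
print(len(pts),f.x)
m=(pm[0]+pm[1])/2; th=np.arctan2(m[1]-f.x[1],m[0]-f.x[0]); print("yaw",np.rad2deg(th),np.hypot(*(m[:2]-f.x[:2])),"exp",.124*np.cos(np.pi/12))
a=th+2.908; print("handle exp rest",f.x[0]+.16*np.cos(a),f.x[1]+.16*np.sin(a))
s=imaging.read_camera("scene")
cv2.imwrite("pics/crop2.png",np.hstack([cv2.resize(im[200:260,270:330],None,fx=6,fy=6)[:,:,::-1],cv2.resize(s[145:215,315:385],(360,360))[:,:,::-1]]))
# triangulate top-of-handle
print("handle top",atz("top",(300,243),.115),atz("scene",(348.5,152),.115))
```

```text
[array([ 0.783569  , -0.06793837,  0.075     ]), array([ 0.77580028, -0.13102252,  0.075     ])] 0.06356069798681084 expect 0.06418712318542515
85 [ 0.6614215  -0.08395796  0.13394965]
yaw -7.477544809640034 0.11927748291853095 exp 0.11977480245984447
handle exp rest 0.5119103828682324 -0.02698054292254616
handle top [ 0.50536005 -0.04707174  0.115     ] [ 0.51114187 -0.04119893  0.115     ]
```

View pics/crop2.png

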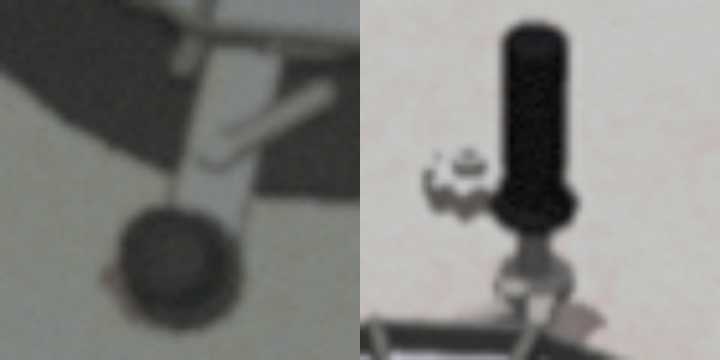

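```bash
cat >> h.py <<'E'
C=np.array([.6615,-.084]); YAW=np.deg2rad(-7.48)
def hpos(q,z=.072,r=.16):
    a=YAW+2.908+q; return np.array([C[0]+r*np.cos(a),C[1]+r*np.sin(a),z]),a
def units(P,a=None):
    s=ctrl.get_state(); r=R.from_quat(s['tcp_rot'])
    t=r.inv().apply(np.array(P)-s['eef_pos'])/.025
    y=r.apply([0,1,0]); cur=np.arctan2(y[1],y[0])
    if a is None: return np.r_[t,0].round(2)
    d=(a+np.pi/2-cur+np.pi/2)%np.pi-np.pi/2
    return np.r_[t,-np.rad2deg(d)/5].round(2)   # tool z down
def tri(a,b):
    o1,d1=ray("top",a);o2,d2=ray("scene",b)
    A=np.c_[d1,-d2];t=np.linalg.lstsq(A,o2-o1,rcond=None)[0]
    p,q=o1+d1*t[0],o2+d2*t[1]; return (p+q)/2,np.linalg.norm(p-q)
E
python3 - <<'E'
from h import *
P,e=tri((297.5,242.5),(315+(535-360)*70/360,145+30*70/360)); print(P,e)
v=P[:2]-C; q=(np.arctan2(v[1],v[0])-YAW-2.908+np.pi)%(2*np.pi)-np.pi; print("q",q,"r",np.hypot(*v))
for z in(.2,.115,.09,.055): 
  for qq in (0,.1,.15): print(z,qq,proj("top",[hpos(qq,z)[0]]).round(1),proj("scene",[hpos(qq,z)[0]]).round(1))
h,a=hpos(.1,.2); print(units(h,a),h)
h,a=hpos(.1,.072); print(units(h,a),h)
E
```

```text
[ 0.50622339 -0.04180728  0.11408826] 0.003660848946222404
q 0.09882322734903548 r 0.16090696124180862
0.2 0 [[278.1 233. ]] [[358.  104.5]]
0.2 0.1 [[291.1 237. ]] [[347.9 103.4]]
0.2 0.15 [[297.7 238.4]] [[342.8 103. ]]
0.115 0 [[285.1 238.4]] [[357.2 152. ]]
0.115 0.1 [[296.4 241.8]] [[347.7 150.7]]
0.115 0.15 [[302.2 243.1]] [[342.9 150.3]]
0.09 0 [[286.8 239.7]] [[357.  164.8]]
0.09 0.1 [[297.7 243. ]] [[347.6 163.6]]
0.09 0.15 [[303.3 244.3]] [[342.9 163.1]]
0.055 0 [[289.  241.4]] [[356.7 182.1]]
0.055 0.1 [[299.4 244.5]] [[347.6 180.8]]
0.055 0.15 [[304.6 245.7]] [[343.  180.3]]
[-19.58 -21.46   1.25  -1.08] [ 0.50704936 -0.04222682  0.2       ]
[-19.58 -21.46   6.37  -1.08] [ 0.50704936 -0.04222682  0.072     ]
```

The handle triangulates to lever value ≈0.10, r 0.161 and z 0.114, which agrees with the given sizes.

```bash
python3 -m creep '[-1.4,-1.5,0,0,-2.8,-3,0,0,-4.2,-4.5,0,0,-5.6,-6,0,0,-7,-7.5,0,0,-8.4,-9,0,0,-9.8,-10.5,0.2,0,-11.2,-12,0.4,0,-12.6,-13.5,0.6,-0.2,-14,-15,0.8,-0.4,-15.4,-16.5,1,-0.6,-16.8,-18,1.2,-0.8,-18.2,-19.8,1.25,-1,-19.6,-21.45,1.25,-1.1,-19.6,-21.45,1.25,-1.1,-19.6,-21.45,1.25,-1.1,-19.6,-21.45,1.25,-1.1,-19.6,-21.45,1.25,-1.1,-19.6,-21.45,1.25,-1.1]' 0
python3 - <<'E'
from h import *
h,a=hpos(.1,.072); print(units(h,a),ctrl.get_state()['qpos'].round(3))
for n in ("scene","top"): cv2.imwrite(f"pics/{n}1.png",imaging.read_camera(n)[:,:,::-1])
E
```

```text
time: 2.28
eef_pos: [0.5086, -0.046, 0.2002]
tcp_rot: [0.134, 0.991, -0.001, 0.0]
contact_force: [0.1, -0.1, 0.8]
opening: 1.002
[ 0.11  0.13  5.13 -0.04] [-2.890e-01 -5.200e-02  2.006e+00 -1.000e-03  1.186e+00 -1.591e+00]
```

Run:
```python
from h import *
h,a=hpos(.1,.072); print(units(h,a),ctrl.get_state()['eef_pos'])
```

```text
[ 0.01  0.01  5.12 -0.01] [ 0.50738677 -0.0425745   0.19999333]
```

View pics/scene1.png

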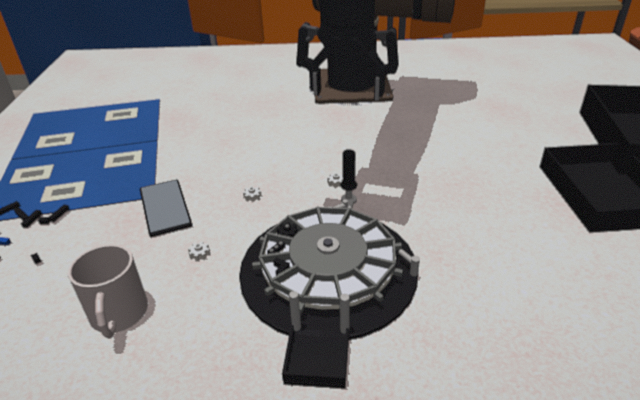

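The fingers straddle the handle: tips at about x 318 and 376, handle at 348. I descend and grip.

```bash
python3 -m creep '[0,0,0.8,0,0,0,1.6,0,0,0,2.4,0,0,0,3.2,0,0,0,4,0,0,0,4.7,0,0,0,5.1,0,0,0,5.1,0,0,0,5.1,0,0,0,5.1,0]' 0
python3 -m creep '[0,0,0,0,0,0,0,0,0,0,0,0,0,0,0,0,0,0,0,0,0,0,0,0,0,0,0,0,0,0,0,0,0,0,0,0,0,0,0,0,0,0,0,0,0,0,0,0]' 255 40
python3 - <<'E'
from h import *
for n in ("scene","top"): cv2.imwrite(f"pics/{n}2.png",imaging.read_camera(n)[:,:,::-1])
s=ctrl.get_state();v=s['eef_pos'][:2]-C; print("q",np.arctan2(v[1],v[0])%(2*np.pi)-YAW-2.908,np.hypot(*v))
for q in(.2,.3,.4,.5,.6,.7,.75,.77): print(q,units(*hpos(q,.0725)))
E
```

```text
time: 3.22
eef_pos: [0.5084, -0.0418, 0.0739]
tcp_rot: [0.131, 0.991, -0.0, 0.001]
contact_force: [-0.4, -0.5, -0.2]
opening: 1.001
time: 4.22
eef_pos: [0.5076, -0.0422, 0.0729]
tcp_rot: [0.131, 0.991, -0.0, 0.0]
contact_force: [-1.2, -0.4, 5.1]
opening: 0.251
q 0.0992056259877927 0.15946404746823348
0.2 [-0.01 -0.64  0.02 -1.13]
0.3 [-0.1  -1.28  0.02 -2.28]
0.4 [-0.26 -1.9   0.02 -3.42]
0.5 [-0.48 -2.5   0.02 -4.57]
0.6 [-0.76 -3.07  0.02 -5.71]
0.7 [-1.09 -3.62  0.02 -6.86]
0.75 [-1.28 -3.88  0.02 -7.43]
0.77 [-1.36 -3.98  0.02 -7.66]
```

View pics/scene2.png

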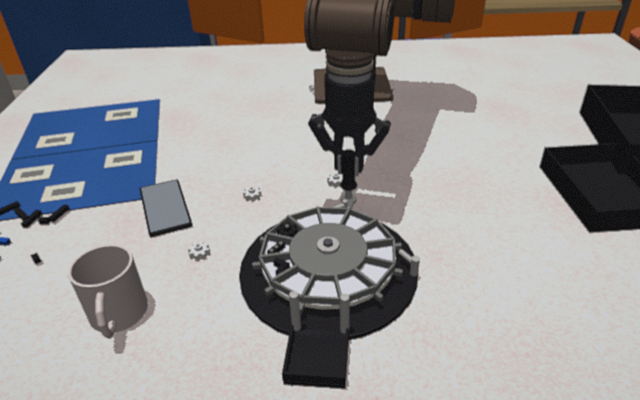

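Gripped: opening 0.251 is 21 mm. Now the first forward stroke.

```bash
python3 -m creep '[0,-0.3,0,-0.6,0,-0.64,0,-1.1,-0.05,-0.96,0,-1.7,-0.1,-1.28,0,-2.3,-0.18,-1.6,0,-2.9,-0.26,-1.9,0,-3.4,-0.37,-2.2,0,-4,-0.48,-2.5,0,-4.6,-0.62,-2.8,0,-5.1,-0.76,-3.07,0,-5.7,-0.92,-3.35,0,-6.3,-1.09,-3.62,0,-6.9,-1.19,-3.75,0,-7.15,-1.28,-3.88,0,-7.4,-1.32,-3.93,0,-7.5,-1.32,-3.93,0,-7.5,-1.32,-3.93,0,-7.5,-1.32,-3.93,0,-7.5]'
cat >> h.py <<'E'
def rep(tag,tq):
    s=ctrl.get_state();v=s['eef_pos'][:2]-C
    print("t",s['time'],"q",(np.arctan2(v[1],v[0])%(2*np.pi)-YAW-2.908).round(3),np.hypot(*v).round(4),s['eef_pos'],s['contact_force'].round(1),s['opening'])
    im=imaging.read_camera("top"); b=imaging.read_camera("scene")
    cv2.imwrite(f"pics/{tag}.png",np.vstack([cv2.resize(im[25:265,230:430],(333,400)),])[:,:,::-1] if 0 else np.hstack([cv2.resize(im[25:265,230:430],None,fx=1.8,fy=1.8),cv2.resize(b[140:380,230:430],None,fx=1.8,fy=1.8)])[:,:,::-1])
    for q in tq: print(q,units(*hpos(q,.0725)))
E
python3 -c "
from h import *
rep('s1',(.75,.6,.5,.4,.3,.2,.1,.05,.03))"
```

```text
time: 5.82
eef_pos: [0.5143, -0.1452, 0.0729]
tcp_rot: [-0.194, 0.981, 0.0, 0.001]
contact_force: [-0.1, 2.3, 4.7]
opening: 0.247
t 5.8167 q 0.758 0.1594 [ 0.51431556 -0.14519732  0.07292079] [-0.1  2.3  4.7] 0.2473326257735182
0.75 [0.02 0.05 0.02 0.06]
0.6 [-0.05  1.01  0.02  1.78]
0.5 [-0.18  1.63  0.02  2.92]
0.4 [-0.38  2.24  0.02  4.07]
0.3 [-0.63  2.83  0.02  5.22]
0.2 [-0.94  3.39  0.02  6.36]
0.1 [-1.3   3.92  0.02  7.51]
0.05 [-1.5   4.17  0.02  8.08]
0.03 [-1.59  4.26  0.02  8.31]
```

View pics/s1.png

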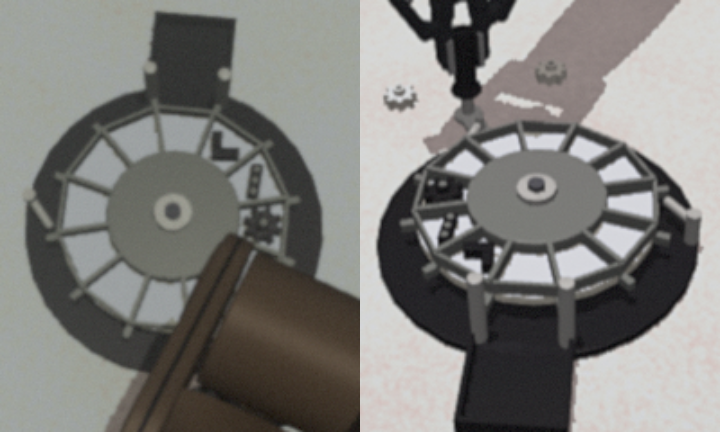

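The carousel advanced one pocket (L at (225,147), beam at (254,182), gear at (262,222) in the crop). I push 2 mm more to see whether the forward stop has been reached.

```bash
python3 -m creep '[0,-0.1,0,0,0,-0.1,0,0,0,-0.1,0,0]'
python3 -c "
from h import *
rep('s1b',(.75,.6,.5,.4,.3,.2,.1,.05,.03))"
```

```text
time: 6.17
eef_pos: [0.5143, -0.1452, 0.0729]
tcp_rot: [-0.194, 0.981, 0.003, -0.0]
contact_force: [-3.1, 10.0, 10.2]
opening: 0.246
t 6.1667 q 0.758 0.1595 [ 0.51427068 -0.14523321  0.07286981] [-3.1 10.  10.2] 0.24585506407272537
0.75 [0.02 0.05 0.01 0.06]
0.6 [-0.06  1.01  0.02  1.78]
0.5 [-0.19  1.64  0.02  2.92]
0.4 [-0.38  2.25  0.03  4.07]
0.3 [-0.63  2.83  0.03  5.22]
0.2 [-0.94  3.39  0.03  6.36]
0.1 [-1.3   3.92  0.04  7.51]
0.05 [-1.5   4.17  0.04  8.08]
0.03 [-1.59  4.26  0.04  8.31]
```

The stop is confirmed: force rose to 10 N with no motion, at measured q 0.758. Back stroke to about 0.06.

```bash
python3 -m creep '[0.02,0.4,0,0.5,0,0.75,0,1.1,-0.05,1.1,0,1.8,-0.11,1.42,0,2.35,-0.18,1.73,0,2.9,-0.28,2.04,0,3.5,-0.38,2.35,0,4.1,-0.5,2.64,0,4.65,-0.63,2.93,0,5.2,-0.78,3.21,0,5.8,-0.94,3.49,0,6.35,-1.12,3.75,0,6.9,-1.3,4.02,0,7.5,-1.46,4.22,0,7.95,-1.46,4.22,0,7.95,-1.46,4.22,0,7.95,-1.46,4.22,0,7.95]'
python3 -c "
from h import *
rep('b1',(.0,.1,.2,.3,.4,.5,.6,.7,.758))"
```

```text
time: 7.68
eef_pos: [0.5091, -0.0368, 0.0729]
tcp_rot: [0.15, 0.989, -0.0, 0.001]
contact_force: [3.8, 0.3, 2.4]
opening: 0.248
t 7.6833 q 0.064 0.1595 [ 0.50912691 -0.03684827  0.07292699] [3.8 0.3 2.4] 0.24789624216623093
0.0 [0.01 0.41 0.02 0.72]
0.1 [ 0.02 -0.23  0.02 -0.43]
0.2 [-0.04 -0.86  0.02 -1.57]
0.3 [-0.16 -1.49  0.02 -2.72]
0.4 [-0.34 -2.1   0.02 -3.87]
0.5 [-0.58 -2.7   0.02 -5.01]
0.6 [-0.88 -3.26  0.02 -6.16]
0.7 [-1.24 -3.79  0.02 -7.3 ]
0.758 [-1.47 -4.09  0.02 -7.97]
```

View pics/b1.png

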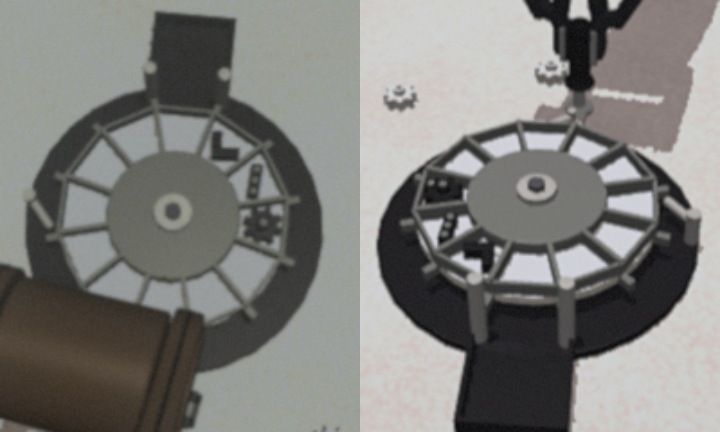

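The carousel held through the back stroke. Stroke 2.

```bash
python3 -m creep '[0.01,-0.3,0,-0.5,0,-0.6,0,-1.1,-0.04,-0.9,0,-1.6,-0.1,-1.2,0,-2.2,-0.16,-1.49,0,-2.7,-0.25,-1.8,0,-3.3,-0.34,-2.1,0,-3.9,-0.46,-2.4,0,-4.4,-0.58,-2.7,0,-5,-0.73,-2.98,0,-5.6,-0.88,-3.26,0,-6.2,-1.06,-3.53,0,-6.7,-1.24,-3.79,0,-7.3,-1.36,-3.94,0,-7.6,-1.47,-4.09,0,-7.9,-1.49,-4.2,0,-8,-1.49,-4.2,0,-8,-1.49,-4.2,0,-8,-1.49,-4.2,0,-8]'
python3 -c "
from h import *
rep('s2',(.758,.06))"
```

```text
time: 9.37
eef_pos: [0.5143, -0.1452, 0.0729]
tcp_rot: [-0.195, 0.981, 0.002, 0.003]
contact_force: [9.3, 10.5, 3.2]
opening: 0.246
t 9.3667 q 0.758 0.1594 [ 0.51429965 -0.14523807  0.0729024 ] [ 9.3 10.5  3.2] 0.24582134278552575
0.758 [ 0.02  0.    0.02 -0.01]
0.06 [-1.47  4.12  0.04  7.99]
```

View pics/s2.png

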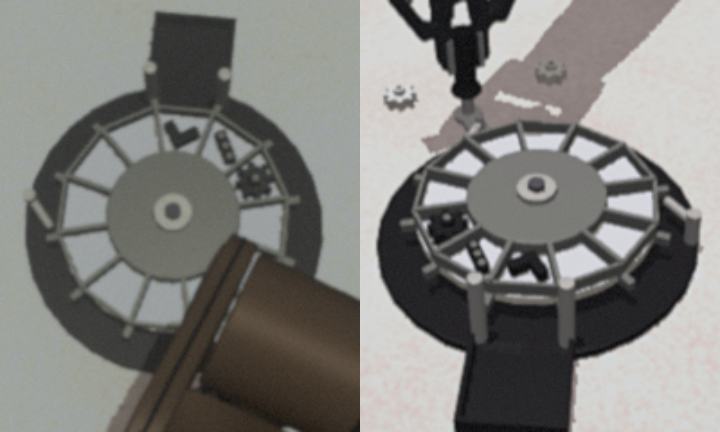

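The L now stands at the gate (180,133), the gear at (254,180): two strokes to go. Back.

```bash
python3 -m creep '[0.02,0.4,0,0.5,0,0.75,0,1.1,-0.05,1.1,0,1.8,-0.11,1.42,0,2.35,-0.18,1.73,0,2.9,-0.28,2.04,0,3.5,-0.38,2.35,0,4.1,-0.5,2.64,0,4.65,-0.63,2.93,0,5.2,-0.78,3.21,0,5.8,-0.94,3.49,0,6.35,-1.12,3.75,0,6.9,-1.3,4.02,0,7.5,-1.47,4.22,0,8,-1.47,4.22,0,8,-1.47,4.22,0,8,-1.47,4.22,0,8]'
python3 -c "
from h import *
rep('b2',(.06,.4,.758))"
```

```text
time: 10.88
eef_pos: [0.509, -0.0375, 0.073]
tcp_rot: [0.15, 0.989, -0.001, 0.005]
contact_force: [13.5, -2.1, -4.2]
opening: 0.246
t 10.8833 q 0.068 0.1594 [ 0.50904073 -0.03747966  0.07298543] [13.5 -2.1 -4.2] 0.24569862458326994
0.06 [0.02 0.05 0.02 0.03]
0.4 [-0.34 -2.08  0.02 -3.87]
0.758 [-1.46 -4.06  0.03 -7.97]
```

View pics/b2.png

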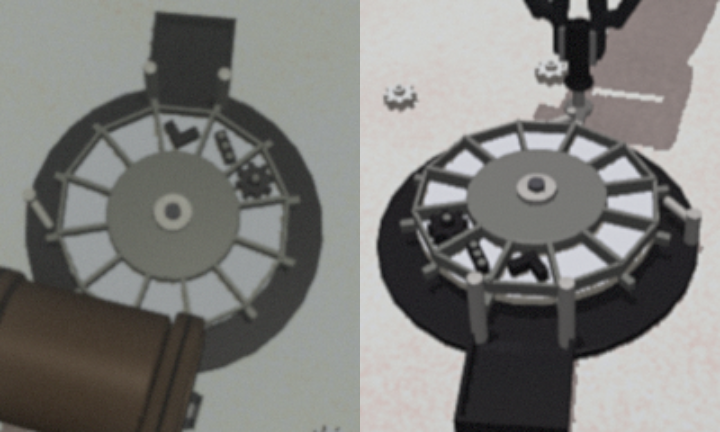

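A radial preload has built up (13 N), so I shift x by −0.1 in this stroke. Stroke 3.

```bash
python3 -m creep '[-0.05,-0.3,0,-0.5,-0.1,-0.6,0,-1.1,-0.14,-0.9,0,-1.6,-0.2,-1.2,0,-2.2,-0.26,-1.49,0,-2.7,-0.35,-1.8,0,-3.3,-0.44,-2.1,0,-3.9,-0.56,-2.4,0,-4.4,-0.68,-2.7,0,-5,-0.83,-2.98,0,-5.6,-0.98,-3.26,0,-6.2,-1.16,-3.53,0,-6.7,-1.34,-3.79,0,-7.3,-1.46,-3.94,0,-7.6,-1.57,-4.09,0,-7.9,-1.6,-4.2,0,-8,-1.6,-4.2,0,-8,-1.6,-4.2,0,-8,-1.6,-4.2,0,-8]'
python3 -c "
from h import *
rep('s3',(.758,.06))"
```

```text
time: 12.57
eef_pos: [0.5143, -0.1452, 0.0729]
tcp_rot: [-0.195, 0.981, 0.003, 0.003]
contact_force: [8.2, 13.0, 3.0]
opening: 0.239
t 12.5667 q 0.758 0.1594 [ 0.51428114 -0.14523262  0.07288269] [ 8.2 13.   3. ] 0.2394547766755456
0.758 [ 0.02  0.    0.02 -0.01]
0.06 [-1.47  4.12  0.04  7.99]
```

View pics/s3.png

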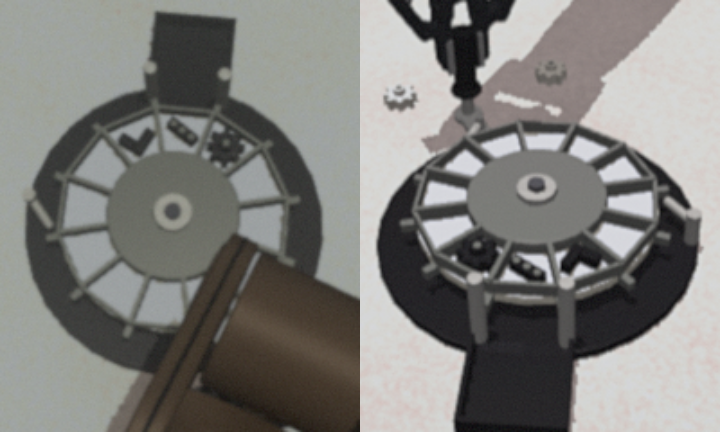

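The beam now stands at the gate and the gear is one pocket short of it. Back again.

```bash
python3 -m creep '[0,0.4,0,0.5,-0.03,0.78,0,1.1,-0.1,1.15,0,1.8,-0.16,1.47,0,2.35,-0.23,1.78,0,2.9,-0.33,2.09,0,3.5,-0.43,2.4,0,4.1,-0.55,2.69,0,4.65,-0.68,2.98,0,5.2,-0.83,3.26,0,5.8,-0.99,3.54,0,6.35,-1.17,3.8,0,6.9,-1.35,4.07,0,7.5,-1.52,4.28,0,8,-1.52,4.28,0,8,-1.52,4.28,0,8,-1.52,4.28,0,8]'
python3 -c "
from h import *
rep('b3',(.06,.4,.758))"
```

```text
time: 14.08
eef_pos: [0.5094, -0.0364, 0.073]
tcp_rot: [0.151, 0.989, -0.001, 0.004]
contact_force: [11.6, -3.1, -3.4]
opening: 0.247
t 14.0833 q 0.061 0.1594 [ 0.50937616 -0.03635812  0.07299257] [11.6 -3.1 -3.4] 0.24733300766125363
0.06 [0.02 0.01 0.02 0.02]
0.4 [-0.34 -2.13  0.02 -3.88]
0.758 [-1.47 -4.11  0.03 -7.98]
```

View pics/b3.png

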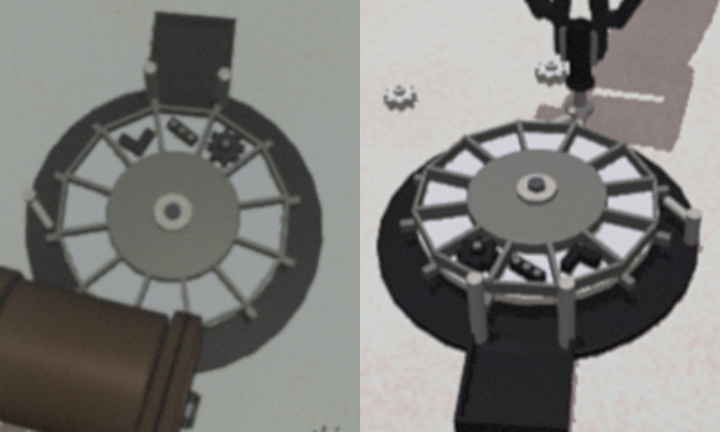

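Final stroke, to the stop.

```bash
python3 -m creep '[-0.05,-0.3,0,-0.5,-0.1,-0.6,0,-1.1,-0.14,-0.9,0,-1.6,-0.2,-1.2,0,-2.2,-0.26,-1.49,0,-2.7,-0.35,-1.8,0,-3.3,-0.44,-2.1,0,-3.9,-0.56,-2.4,0,-4.4,-0.68,-2.7,0,-5,-0.83,-2.98,0,-5.6,-0.98,-3.26,0,-6.2,-1.16,-3.53,0,-6.7,-1.34,-3.79,0,-7.3,-1.46,-3.96,0,-7.6,-1.57,-4.13,0,-7.9,-1.6,-4.24,0,-8,-1.6,-4.24,0,-8,-1.6,-4.24,0,-8,-1.6,-4.24,0,-8]'
python3 -c "
from h import *
rep('s4',(.758,))"
```

```text
time: 15.77
eef_pos: [0.5143, -0.1453, 0.0729]
tcp_rot: [-0.195, 0.981, 0.003, 0.002]
contact_force: [7.0, 11.8, 4.7]
opening: 0.248
t 15.7667 q 0.758 0.1594 [ 0.51429383 -0.14526026  0.07289922] [ 7.  11.8  4.7] 0.24793093173100253
0.758 [ 0.02  0.    0.02 -0.01]
```

View pics/s4.png

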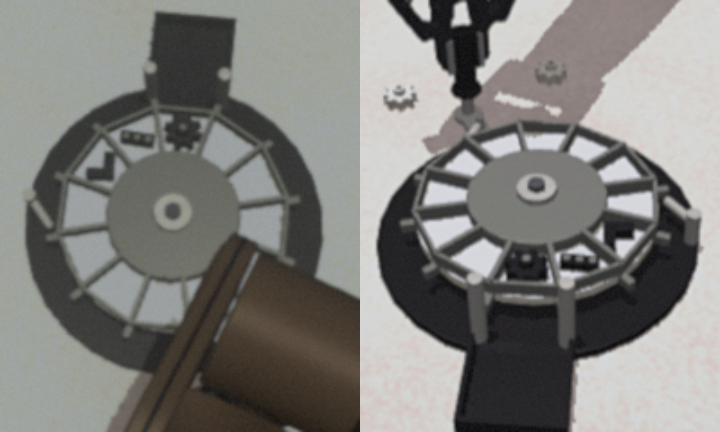

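The gear stands at the gate (183,132). I relax the preload, open, then lift straight up.

```bash
python3 -m creep '[-0.05,0.06,0,0,-0.08,0.1,0,0,-0.08,0.1,0,0]'
python3 -m creep '[0,0,0,0,0,0,0,0,0,0,0,0,0,0,0,0,0,0,0,0,0,0,0,0,0,0,0,0,0,0,0,0,0,0,0,0,0,0,0,0,0,0,0,0,0,0,0,0]' 0
python3 -m creep '[0,0,-0.4,0,0,0,-1,0,0,0,-2,0,0,0,-3,0,0,0,-4,0,0,0,-5,0,0,0,-6,0,0,0,-6,0,0,0,-6,0]'
python3 -c "
from h import *
rep('f1',())
print(ctrl.get_state()['qpos'].round(3))"
```

```text
time: 16.12
eef_pos: [0.5143, -0.1452, 0.0729]
tcp_rot: [-0.196, 0.981, -0.0, 0.0]
contact_force: [2.0, 0.9, 4.7]
opening: 0.247
time: 17.12
eef_pos: [0.514, -0.1451, 0.0726]
tcp_rot: [-0.197, 0.98, -0.0, -0.0]
contact_force: [-0.7, 0.1, 0.3]
opening: 1.003
time: 17.87
eef_pos: [0.5151, -0.1455, 0.2254]
tcp_rot: [-0.197, 0.98, -0.002, 0.002]
contact_force: [0.4, -0.9, -0.3]
opening: 1.003
t 17.8667 q 0.762 0.1588 [ 0.51510761 -0.14554584  0.22539453] [ 0.4 -0.9 -0.3] 1.0026186815743543
[-0.465 -0.018  1.932 -0.     1.229 -2.432]
```

View pics/f1.png

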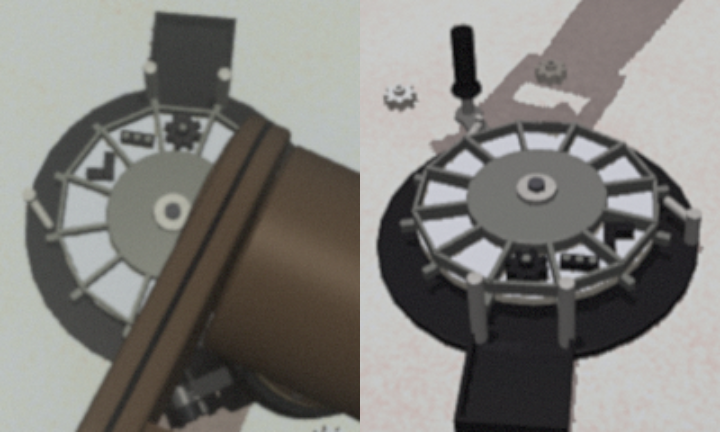

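Run:
```python
from h import *
p=atz("top",(230+183/1.8,25+132/1.8),.05)[:2]-C
print("gear r",np.hypot(*p),"deg from gate",np.rad2deg(np.arctan2(p[1],p[0])-YAW))
w=[atz("top",(230+u/1.8,25+v/1.8),.048)[:2]-C for u,v in((154,105),(219,110))]
print("walls deg",[np.rad2deg(np.arctan2(x[1],x[0])-YAW) for x in w])
ctrl.sign_off()
```

```text
gear r 0.07330160628090525 deg from gate -1.0820671385069243
walls deg [np.float64(15.474909907979713), np.float64(-17.311921120670224)]
the job is handed in; nothing more can be done
```

The black gear wheel's pocket now stands at the gate, and I handed the job in at about 18 s. I gripped the lever's handle and pumped four full strokes, each to the forward stop. Then I let go and lifted clear, leaving the lever at the forward stop.

- **Strokes:** each one ended at the same lever reading (0.758), with about 10 N of resistance confirming the stop. Pictures during the job showed the carousel advancing one pocket per stroke, with no visible slip on the back strokes.
- **Final position:** the gear measured 73 mm from the axle and about 1° from the gate line. The pocket walls read +15.5° and −17.3°, so they are centred to about 1°, which is roughly what I can read from the pixels.
- **Contact:** the gripper touched only the handle, and the largest wrist force I read was about 15 N. The last picture showed the robot clear of everything.
- **One disagreement:** the 73 mm radius is 5 mm short of the nominal 78 mm. The gear is loose in its pocket and I guessed the height of the point I measured, so I don't think it matters.

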